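# Frank a packet: slide it along the fence and under the print roller

### The arm

A 6-joint arm with a two-finger parallel gripper is mounted at the origin on a cart in front of the work surface, level with it; the furniture and walls round the work are solid. World frame = base frame: x ahead of the robot, y to its left, z up, the work surface at z = 0. Lengths are in mm, angles in rad, forces in N, time in s.
With the tool pointing down it reaches from about 350 to 975 mm from the base axis. Payload 7.1 kg.
Tool frame: the origin (TCP) lies between the finger pads; the fingertips stand 14 mm ahead of it and the grasp point (between the pads) lies 5 mm behind it; z points along the fingers, y is the line along which they close (so a half turn about z gives the same grasp; the last joint's range is limited). The gripper opens to 88 mm and grips with 3 to 60 N. Pads are 20 mm wide; open, the fingers measure 115 mm over their backs; the gripper's body (75 mm by 178 mm) begins 61 mm behind the grasp point.
Start: joints at [1.104, 0.423, 1.63, -0, 1.089, -0.019], TCP at [270.582, 563.374, 236.675] pointing down, gripper open.
Joint ranges: [-3, 3], [-0.9, 2.11], [0.09, 2.58], [-1.31, 4.45], [0.11, 2.69], [-2.54, 2.54]. Speed limits (rad/s): [2.39, 2.39, 3.01, 3.14, 3.14, 3.14].

### API

Orientations are given as a rotation vector (axis times angle).
In Python, from workcell import ctrl gives the robot as it stands. The module is installed in compiled form; this text tells all that it offers.
- The arm moves only by the tool servo_tool, never from a script. Its argument "plan" is a list of rows, each a list of 3 entries, a list of its own where there are three numbers: the closure, from 0 (fully open) to 1 (shut), then the shift along the world's x, y, z in mm, then the turn about the world's z in degrees. In form: [[hand, [x, y, z], yaw], ...]. A call has 1 to 10 rows; each row is the pose to reach, as a shift and turn from the pose commanded when the call began; what a row does not reach only later rows make up. A row lasts 1/12 s, in which the tool goes at most 41.7 mm and 7.16 degrees, less where a joint would pass 70% of its speed; a pose out of reach is approached as far as the arm can. A call with a gripper value outside its range is refused whole. The fingers move at their own pace and stop on an object; the grip force is fixed at half the most. Time passes only in rows, so rows that repeat a pose let the fingers close. It gives the time, the measured TCP pose, the force, the opening and the grip force at its end, in the units of the state.
- ctrl.get_obs(): the state, without advancing time (a new reading comes with each control period).
- ctrl.get_image(name): name is "side" or "top"; returns the picture (480x640x3 uint8, blue, green, red); there is no depth.
- ctrl.camera_info(name): a dict with "fovy" (degrees; the focal length in pixels is half the picture's height over the tangent of half this angle, whatever the lens; pixels are square), "cx", "cy" (the principal point, pixels), "rvec" (rotation vector, rad) and "tvec" (3), from world to camera coordinates, as OpenCV has them. Camera axes: x right, y down, z forward; pixel columns grow to the right and rows downward; lengths in mm; the calibration is good to about 2 mm. A picture is of the moment at which its call begins. camera_info takes no time and is no camera call.
- ctrl.close_job(): hands the job in; it is judged then, once.
The state is a dict: "t": time; "qpos": joint angles; "qvel": joint speeds; "joint_torque": joint torques, N m; "ee_pos": TCP position; "orientation": TCP orientation; "ft_force": force on the tool from outside, world axes, zero at the start; "moment": the same for the moment, N m; "width": finger opening in mm; "grasp_force": force on a finger pad.
Only numpy, scipy, OpenCV 4.12 (cv2) and the standard library are available. Lean on these libraries where they do the work, as an engineer would, in place of code of your own. Each camera call takes 0.05 s, during which the arm holds its last target. There are 200 camera calls.

### The job

Frank the cardboard packet. First clear the red case off the franking machine's metal plate and leave it lying flat on the desk beside the plate, then slide the packet from right to left under the blue print nose, its blue-banded top edge tight and square against the fence all the way, until it is completely out on the left with the roller down, and leave it there flat against the fence. Leave the other things on the desk where they stand.

Things in the scene. Friction and masses are not known exactly. Their poses are not given: they have to be found in the camera images.
- franker: White franking machine with sloping key panel, fixed, turned up to 0.12 rad. Origin: on the desk at the foot of the fence's front face, straight below the print roller. x points into the machine (across the fence), y along the fence to the left (feed direction), z up. Body behind the fence: x 10 to 175 mm, y -140 to 140 mm, 150 mm high.
- fence (a point): Aluminium fence wall, straight, 30 mm high; its front face is the plane franker x = 0, from y = -240 to +225 mm. The point is the middle of the face's top edge (franker 0, 0, 30 mm); axes as franker's.
- plate (a point): Metal plate in front of the fence, level with the desk (no step): franker x -145 to 0 mm, y -240 to +225 mm. The point is its middle, franker x = -72 mm, y = 0; axes as franker's. Bare desk lies in front of it; the desk's left front edge runs from about world (0.35, 0.25) to (0.50, 0.40).
- nose (a point): Blue print nose that juts out over the plate: franker x -50 to 0 mm, y -42 to +38 mm, underside 25 mm above the plate, top at 62 mm. The point is the middle of its outer end's upper edge, franker x = -50 mm, y = 0, z = 62 mm.
- roller_lift (a joint): Height in m by which the sprung black print roller under the nose is raised: 0 with nothing under it, 0.005 with the packet under it. Roller: 24 mm diameter, axis along franker x from -42 to -10 mm, at y = 0, its lowest point 13 mm above the plate at rest; it turns freely; the packet's leading edge raises it (1 to 3 N).
- packet: Flat rigid cardboard mailer, 120 mm (x) by 160 mm (y) by 18 mm high, 0.22 to 0.45 kg, face up on the desk in front of the machine, to the right. Origin: centre of its underside. Its +x side is the top edge, with a blue band; y runs along it to the left. It starts turned up to 0.5 rad. Too wide to grasp from above: push it by its sides.
- packet_top_left (a point): Left end of the packet's top edge: packet x = +60, y = +80, z = 9 mm.
- packet_top_right (a point): Right end of the packet's top edge: packet x = +60, y = -80, z = 9 mm; the last corner to come out from under the nose.
- red_case: Red plastic meter case with a black top panel, 120 mm (its x) by 60 mm (its y) by 30 mm high, 0.12 kg, lying flat on the machine's plate to the left of the print nose, roughly along the plate. Origin: centre of its underside. Can be gripped across its 60 mm width.
- tumbler: White insulated tumbler with a black lid, 90 mm across, 189 mm high, bystander. Origin: centre of its underside.
- coffee_mug: White speckled coffee mug, 81 mm across, with its handle 116 mm long, 94 mm high, bystander. Origin: on the desk under the middle of cup and handle; no part is farther than 60 mm from it.
- riser_corner (a point): Nearest left corner (seen from the robot) of the fixed wooden riser shelf on the right that carries the monitors: a board 108 to 130 mm above the desk on posts; it reaches from here (world x 0.58, y -0.195; the point is on its top) to the right and to the back. Keep the gripper clear of it.
- tape_measure: Yellow tape measure, 71 by 74 mm, 36 mm high, bystander on the right near the robot. Origin: centre of its underside.
- yard_camera: Small white camera on a foot, 93 by 68 mm, 94 mm high, bystander at the right edge. Origin: centre of its underside.

How it is judged:
By the outcome, as a careful person would: the job done as asked, in the order asked, and still so for the second after the job is handed in, with the robot touching nothing.
It also fails if it takes over 72 s, if anything falls off the work surface, if the arm or the gripper's body presses on something with over 40 N, if the wrist force passes 120 N, or if a joint passes its speed limit or range.

## Working session

There is one attempt and no reset: what is moved stays moved. The work goes in short steps, Python scripts to look and compute and a tool call to move; the robot and the scene stay as the last step left them, time stands still between calls to the robot, and variables do not carry over. Pictures are saved under pics/ and viewed, at most 10 in all, crops included, and the job is handed in when it is done.

Besides the shell and the picture viewer there is one more tool, called as name(argument=value, ...) on one line, values as JSON. servo_tool: Moves the arm, as the interface text tells. Its arguments: {"type":"object","properties":{"plan":{"type":"array"}},"required":["plan"]}

```bash
mkdir -p pics
cat > h.py <<'E'
import numpy as np, cv2
from workcell import ctrl
def cam(n):
    c=ctrl.camera_info(n); f=240/np.tan(np.radians(c['fovy'])/2)
    return f,c['cx'],c['cy'],cv2.Rodrigues(np.array(c['rvec'],float))[0],np.array(c['tvec'],float).ravel()
def ray(n,u,v,z):
    f,cx,cy,R,t=cam(n); o=-R.T@t; d=R.T@np.array([(u-cx)/f,(v-cy)/f,1]); return o+d*(z-o[2])/d[2]
def proj(n,p):
    f,cx,cy,R,t=cam(n); q=R@np.array(p,float)+t; return np.array([cx+f*q[0]/q[2],cy+f*q[1]/q[2]])
E
python3 - <<'E'
from h import *
for n in('side','top'):
    i=ctrl.get_image(n); cv2.imwrite(f'pics/{n}0.png',i); print(ctrl.camera_info(n))
o=ctrl.get_obs(); print(o)
E
```

```text
{'fovy': 45.06559090385231, 'cx': 323.78130381084867, 'cy': 232.2104855798433, 'rvec': array([ 0.08350138,  2.6543111 , -1.65488584]), 'tvec': array([ 518.7365959 ,   98.15482273, 1528.43607436])}
{'fovy': 55.00461509239434, 'cx': 311.3710363367853, 'cy': 234.83009816551638, 'rvec': array([ 2.18001179, -2.11978698,  0.13185714]), 'tvec': array([ -70.00868534,  523.33649169, 1185.72349963])}
{'t': 0.1, 'qpos': array([ 1.10403941e+00,  4.23758712e-01,  1.63061728e+00,  2.18472474e-06,
        1.08861066e+00, -1.90035956e-02]), 'qvel': array([-1.23622440e-03, -7.92289969e-04, -1.86037777e-03,  9.16947736e-05,
       -3.82294790e-04, -1.53787081e-03]), 'joint_torque': array([ 4.23454130e-04, -5.45619464e+01, -2.74320227e+01,  6.45374134e-02,
        1.88468175e-02, -4.02988883e-05]), 'ee_pos': array([270.34525325, 562.95969168, 235.98153062]), 'orientation': array([-6.97395294e-01, -3.06286166e+00,  2.12446112e-03]), 'ft_force': array([0.02484951, 0.18410221, 0.95771722]), 'moment': array([ 0.03058008,  0.05344856, -0.01294894]), 'grasp_force': 0.0, 'width': 87.75581992331746}
```

View pics/top0.png

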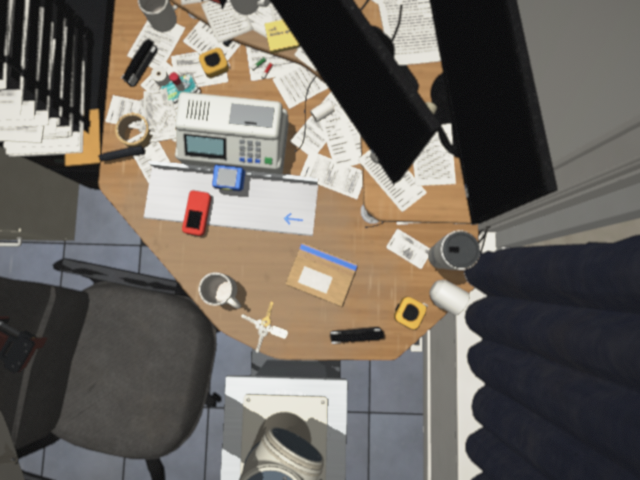

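View pics/side0.png

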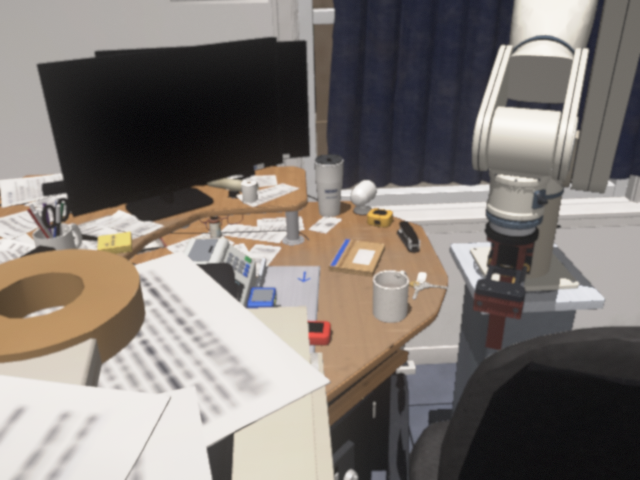

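The top view shows the plate spanning about (145–317, 166–233), with the nose at (228,178) and the red case at (197,213). The packet is at (322,274) with its band from (302,246) to (356,264), and the mug is at (219,290). In the side view, the case is partly hidden at (318,332).

```bash
cat > m.py <<'E'
from h import *
def box(mask):
    cs,_=cv2.findContours(mask.astype(np.uint8),cv2.RETR_EXTERNAL,cv2.CHAIN_APPROX_NONE)
    c=max(cs,key=cv2.contourArea); return c
def rect(n,mask,z):
    c=box(mask)[:,0,:]; P=np.array([ray(n,u,v,z)[:2] for u,v in c],np.float32)
    (x,y),(w,h),a=cv2.minAreaRect(P); return x,y,w,h,a,P
def roi(m,x0,x1,y0,y1):
    o=np.zeros_like(m); o[y0:y1,x0:x1]=m[y0:y1,x0:x1]; return o
def masks(i):
    h=cv2.cvtColor(i,cv2.COLOR_BGR2HSV); H,S,V=[h[...,k].astype(int) for k in range(3)]
    return dict(red=((H<8)|(H>172))&(S>150)&(V>90), blue=(H>105)&(H<128)&(S>120)&(V>80), white=(S<40)&(V>150), brown=(H>5)&(H<25)&(S>60))
E
python3 - <<'E'
from m import *
i=cv2.imread('pics/top0.png'); m=masks(i)
r=rect('top',roi(m['red'],170,230,180,250),30); print('case',np.round(r[:5],2))
r=rect('top',roi(m['blue'],290,370,235,275),18); print('band',np.round(r[:5],2))
r=rect('top',roi(m['blue'],205,250,155,195),62); print('nose',np.round(r[:5],2),r[5].min(0),r[5].max(0))
# plate boundary: front edge and ends
g=roi(m['white'],135,325,160,245)
c=box(g); h=cv2.approxPolyDP(c,4,True)[:,0]
for p in h: print(p,ray('top',*p,0)[:2].round())
c=cv2.resize(i[130:320,110:380],None,fx=2.9,fy=2.9,interpolation=cv2.INTER_CUBIC); cv2.imwrite('pics/c0.png',c)
E
```

```text
case [575.84 254.51  60.58 115.34  81.96]
band [ 468.85 -100.83  155.09    8.85   70.26]
nose [668.61 168.02  80.54  61.02  85.67] [636.89154 128.15814] [700.7356  206.93513]
[136 160] [726. 439.]
[149 183] [662. 398.]
[144 217] [566. 405.]
[181 221] [558. 303.]
[187 194] [634. 291.]
[197 189] [648. 264.]
[213 196] [630. 219.]
[212 225] [549. 217.]
[312 234] [532. -57.]
[317 185] [669. -67.]
[324 186] [666. -86.]
[324 160] [740. -84.]
[306 160] [739. -34.]
[299 176] [693. -16.]
[282 176] [691.  31.]
[317 185] [669. -67.]
[251 178] [684. 117.]
[247 197] [630. 125.]
[220 193] [639. 200.]
[211 185] [661. 226.]
[212 174] [692. 225.]
[153 167] [708. 391.]
[187 167] [710. 296.]
[182 163] [721. 311.]
```

View pics/c0.png

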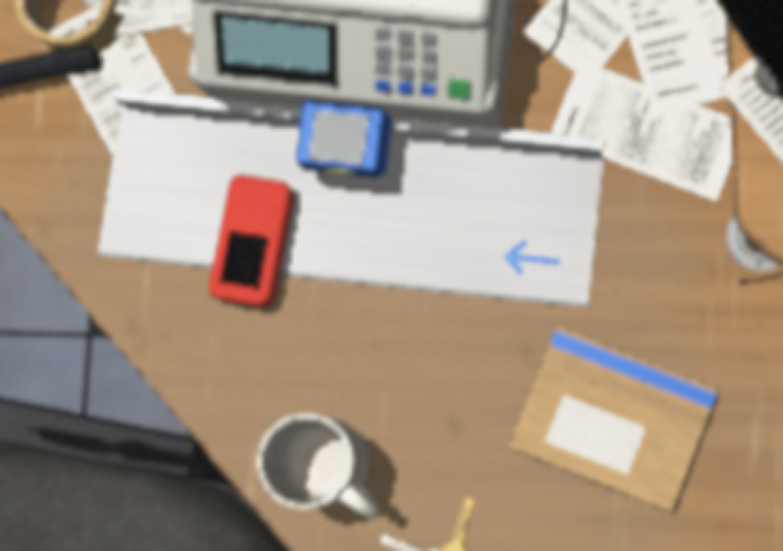

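The crop confirms the layout, with the plate front edge running (98,254)–(588,304) in crop pixels, the fence line (118,100)–(602,152), and the mug rim centred at (310,460). The case lies across the plate at (250,240), and the packet has its band from (555,335) to (715,402).

Run:
```python
from m import *
f=lambda u,v,z:ray('top',110+u/2.9,130+v/2.9,z)[:2].round(1)
print('front',f(98,254,0),f(588,304,0)); print('fencetop',f(118,103,30),f(602,153,30))
print('noseouter top', f(300,168,62),f(382,172,62))
print('mug',f(310,460,94),f(258,460,94),'handle',f(375,510,50))
print('packet corners',f(555,331,18),f(717,392,18),f(674,511,18),f(511,446,18))
print('case corners',f(232,178,30),f(291,182,30),f(270,306,30),f(210,294,30))
i=cv2.imread('pics/top0.png'); m=masks(i)
r=rect('top',roi(m['brown']|m['blue'],284,360,240,308),18); print(np.round(r[:5],2))
```

```text
front [564.5 405.4] [529.7 -58.8]
fencetop [703.3 386.1] [667.5 -68. ]
noseouter top [638.4 204.7] [636.7 130.3]
mug [376.3 174.5] [375. 219.] handle [334.5 123.8]
packet corners [501.4 -29.2] [ 449.3 -179.3] [ 340.4 -142. ] [394.8   7.7]
case corners [634.6 274.7] [632.2 219.7] [515.8 232.3] [525.4 288.1]
[425.36 -85.06 177.32 200.73   1.59]
```

servo_tool(plan=[[0, [30, -30, 0], 3], [0, [59, -60, 0], 6], [0, [88, -89, 0], 10], [0, [117, -118, 0], 13], [0, [146, -147, 0], 16], [0, [175, -176, 0], 18.5], [0, [204, -205, 0], 18.5], [0, [233, -234, -10], 18.5], [0, [260, -262, -25], 18.5], [0, [283, -286, -45], 18.5]])

```text
t: 0.93
ee_pos: [555.9, 275.7, 192.3]
orientation: [0.197, 3.133, 0.002]
ft_force: [-0.2, 0.1, 0.5]
width: 87.9
grasp_force: 0.0
```

servo_tool(plan=[[0, [15, -15, -30], 0], [0, [23.4, -23.3, -60], 0], [0, [23.4, -23.3, -95], 0], [0, [23.4, -23.3, -130], 0], [0, [23.4, -23.3, -160], 0], [0, [23.4, -23.3, -172], 0], [0, [23.4, -23.3, -172], 0], [0, [23.4, -23.3, -172], 0]])

```text
t: 1.6
ee_pos: [577.0, 254.2, 19.7]
orientation: [-0.196, -3.135, 0.0]
ft_force: [-0.0, 1.1, 0.9]
width: 88.2
grasp_force: 0.0
```

servo_tool(plan=[[1, [0, 0, 0], 0], [1, [0, 0, 0], 0], [1, [0, 0, 0], 0], [1, [0, 0, 0], 0], [1, [0, 0, 0], 0], [1, [0, 0, 0], 0], [1, [0, 0, 0], 0], [1, [0, 0, 20], 0], [1, [0, 0, 50], 0], [1, [0, 0, 50], 0]])

```text
t: 2.43
ee_pos: [579.5, 255.1, 74.0]
orientation: [0.196, 3.13, 0.004]
ft_force: [0.9, 1.2, -1.0]
width: 59.7
grasp_force: 30.0
```

servo_tool(plan=[[1, [0, 0, 10], -7], [1, [-8, 3, 10], -14], [1, [-16, 6, 10], -21], [1, [-25, 9, 10], -28], [1, [-35, 13, 10], -35], [1, [-45, 17, 10], -42], [1, [-55, 21, 10], -49], [1, [-65, 25, 10], -56], [1, [-75, 28, 10], -63], [1, [-82, 30, 10], -70]])

```text
t: 3.27
ee_pos: [493.7, 284.0, 79.1]
orientation: [-1.966, -2.45, 0.002]
ft_force: [-0.1, -0.4, -1.0]
width: 59.7
grasp_force: 30.0
```

servo_tool(plan=[[1, [0, 0, 0], -7], [1, [0, 0, -5], -14], [1, [0, 0, -10], -17], [1, [0, 0, -30], -17], [1, [0, 0, -45], -17], [1, [0, 0, -55], -17], [1, [0, 0, -59], -17], [1, [0, 0, -60], -17], [1, [0, 0, -60], -17]])

```text
t: 4.02
ee_pos: [493.9, 283.5, 20.1]
orientation: [-2.3, -2.139, 0.004]
ft_force: [-4.5, -3.7, 8.6]
width: 60.1
grasp_force: 30.0
```

servo_tool(plan=[[0, [0, 0, 0], 0], [0, [0, 0, 0], 0], [0, [0, 0, 0], 0], [0, [0, 0, 0], 0], [0, [0, 0, 0], 0], [0, [0, 0, 30], 0], [0, [0, 0, 70], 0], [0, [0, 0, 110], 0], [0, [0, 0, 130], 0], [0, [0, 0, 130], 0]])

```text
t: 4.85
ee_pos: [497.8, 285.6, 154.7]
orientation: [2.299, 2.138, 0.013]
ft_force: [0.4, -0.3, 0.0]
width: 87.6
grasp_force: 0.0
```

servo_tool(plan=[[0, [-12, -30, 0], 7], [0, [-26, -62, 0], 14], [0, [-40, -95, 0], 21], [0, [-54, -128, 0], 28], [0, [-68, -161, 0], 35], [0, [-82, -194, 0], 42], [0, [-96, -227, 0], 49], [0, [-110, -258, 0], 56], [0, [-124, -288, 0], 63], [0, [-136, -312, 0], 70]])

```text
t: 5.68
ee_pos: [359.2, -26.2, 149.1]
orientation: [-0.726, -3.055, 0.0]
ft_force: [0.1, -0.2, 0.2]
width: 88.1
grasp_force: 0.0
```

servo_tool(plan=[[0, [-9, -16, -10], 4.7], [0, [-9, -16, -45], 4.7], [0, [-9, -16, -80], 4.7], [0, [-9, -16, -110], 4.7], [0, [-9, -16, -128], 4.7], [0, [-9, -16, -131], 4.7], [0, [-9, -16, -131], 4.7]])

```text
t: 6.27
ee_pos: [350.3, -40.7, 17.5]
orientation: [-0.608, -3.078, 0.0]
ft_force: [-0.6, 0.2, 0.2]
width: 87.8
grasp_force: 0.0
```

Run:
```python
from m import *
i=ctrl.get_image('top'); cv2.imwrite('pics/c1.png',cv2.resize(i[130:340,110:380],None,fx=2.8,fy=2.8,interpolation=cv2.INTER_CUBIC))
o=ctrl.get_obs(); print(o['ee_pos'],o['orientation'],o['ft_force'],o['qpos'])
```

```text
[351.08698625 -40.79678985  18.422597  ] [-6.08095179e-01 -3.08017716e+00  1.44434378e-04] [ 0.1780117  -0.58692493 -0.03463571] [-1.49355031e-01  5.24410329e-01  2.31177998e+00 -8.20953373e-06
  3.07368010e-01 -1.33031228e+00]
```

View pics/c1.png

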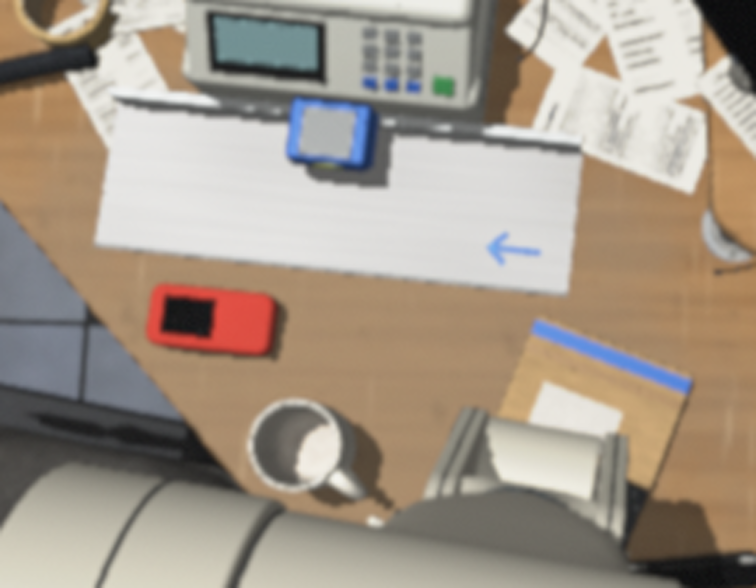

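The case lies flat on the desk in front of the plate at crop (212,320). The packet hasn't moved: its band still runs (535,325)–(690,385), and the gripper is behind it. Next I push it forward and square it up.

servo_tool(plan=[[0, [6, -2, -1], 0], [0, [11, -3.5, -2], 0], [0, [17, -5, -2], 1.5], [0, [24, -6, -2], 3], [0, [31, -7, -2], 5], [0, [38, -8, -2], 7], [0, [45, -8.5, -2], 9], [0, [52, -9, -2], 11], [0, [59, -9.5, -2], 13], [0, [66, -10, -2], 15.2]])

```text
t: 7.15
ee_pos: [418.7, -51.1, 17.8]
orientation: [0.193, 3.134, -0.0]
ft_force: [-1.2, -0.7, -1.0]
width: 87.6
grasp_force: 0.8
```

servo_tool(plan=[[0, [7, -0.5, 0], 0], [0, [14, -1, 0], 0], [0, [21, -1.5, 0], 0], [0, [28, -2, 0], 0], [0, [35, -2.5, 0], 0], [0, [42, -3, 0], 0], [0, [42, -3, 0], 0], [0, [20, -1, 0], 0], [0, [10, -1, 30], 0], [0, [10, -1, 65], 0]])

```text
t: 7.98
ee_pos: [424.0, -51.4, 80.2]
orientation: [-0.195, -3.128, -0.001]
ft_force: [0.1, 0.4, -0.5]
width: 87.7
grasp_force: 0.0
```

```bash
cat > look.py <<'E'
from m import *
import sys
i=ctrl.get_image('top'); cv2.imwrite(f'pics/{sys.argv[1]}.png',cv2.resize(i[130:340,110:380],None,fx=2.8,fy=2.8,interpolation=cv2.INTER_CUBIC))
m=masks(i)['blue'].copy(); m[:,:255]=m[:,:255]&False
O=np.array([690,170]); ex=np.array([.9972,-.075]); ey=np.array([.075,.9972])
cs,_=cv2.findContours(m[:320,:400].astype(np.uint8),0,1)
for c in cs:
    if cv2.contourArea(c)<30: continue
    P=np.array([ray('top',*q[0],18)[:2] for q in c],np.float32); r=cv2.minAreaRect(P); b=cv2.boxPoints(r)
    print(np.round(r[0]),np.round(r[1]),round(r[2],1),'fr',[[int((p-O)@ex),int((p-O)@ey)] for p in b])
o=ctrl.get_obs(); print(o['t'],o['ee_pos'].round(1),o['ft_force'].round(1),o['qpos'].round(2))
E
python3 look.py p2
```

```text
[578. -86.] [151.   9.] 82.7 fr [[-100, -338], [-91, -339], [-83, -188], [-92, -188]]
8.0333 [429.3 -52.1  86.6] [2.2 0.1 4.6] [-0.15  0.41  2.14 -0.    0.58 -1.59]
```

servo_tool(plan=[[0.32, [0, -10, 10], -7], [0.32, [3, -20, 20], -14], [0.32, [6, -30, 20], -21], [0.32, [9, -40, 20], -28], [0.32, [12, -50, 20], -35], [0.32, [15, -60, 20], -42], [0.32, [18, -70, 20], -49], [0.32, [21, -80, 20], -56], [0.32, [25, -90, 20], -63], [0.32, [29, -98, 20], -70]])

```text
t: 8.87
ee_pos: [458.1, -151.0, 101.9]
orientation: [1.964, 2.448, 0.001]
ft_force: [-0.2, -0.5, -0.5]
width: 59.6
grasp_force: 0.0
```

servo_tool(plan=[[0.32, [0, 0, 0], -7], [0.32, [0, 0, 0], -14], [0.32, [0, 0, 0], -21], [0.32, [0, 0, 0], -28], [0.32, [0, 0, 0], -35], [0.32, [0, 0, 0], -42], [0.32, [0, 0, 0], -49], [0.32, [0, 0, 0], -56], [0.32, [0, 0, 0], -63], [0.32, [0, 0, 0], -65]])

```text
t: 9.7
ee_pos: [458.0, -150.3, 101.8]
orientation: [2.973, 1.009, 0.003]
ft_force: [-0.4, -0.5, -0.1]
width: 59.8
grasp_force: 0.0
```

servo_tool(plan=[[0.32, [0, 0, -30], 0], [0.32, [0, 0, -55], 0], [0.32, [0, 0, -75], 0], [0.32, [0, 0, -84], 0], [0.32, [0, 0, -85], 0], [0.32, [0, 0, -85], 0]])

```text
t: 10.2
ee_pos: [457.1, -150.0, 16.6]
orientation: [2.972, 1.019, 0.0]
ft_force: [-0.1, -0.4, -0.9]
width: 59.7
grasp_force: 0.0
```

```bash
python3 look.py p3
```

```text
[578. -86.] [151.   9.] 82.0 fr [[-101, -338], [-92, -339], [-82, -188], [-91, -188]]
10.25 [ 457.5 -150.1   17.2] [ 0.3 -0.5  0.5] [-0.34  0.6   2.04 -0.    0.49  0.57]
```

View pics/p3.png

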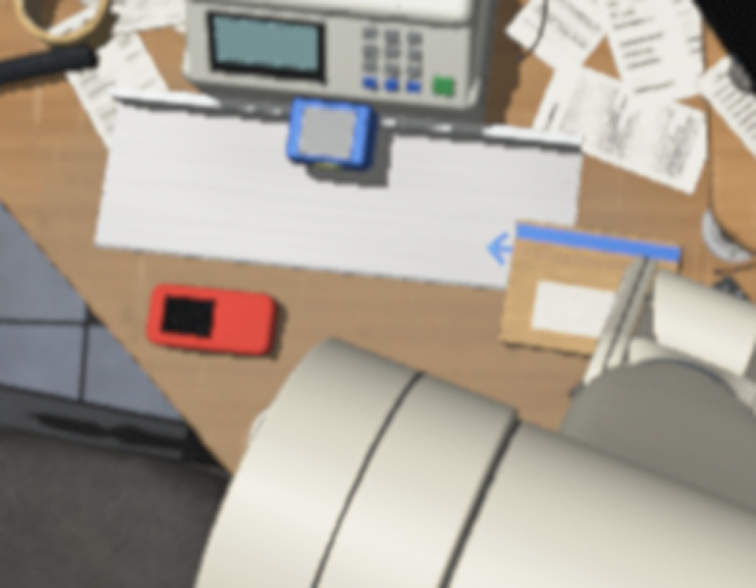

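The gripper sits at the packet's near-right corner. The band runs (517,230)–(680,255) in the crop, and the corner is clear. Next I push diagonally toward the fence.

servo_tool(plan=[[0.32, [5, 5, 0], 0], [0.32, [10, 10, 0], 0], [0.32, [15, 14, 0], 0], [0.32, [20, 19, 0], 0.5], [0.32, [25, 25, 0], 1], [0.32, [30, 31, 0], 1.5], [0.32, [35, 37, 0], 2], [0.32, [40, 43, 0], 2.5], [0.32, [44, 48, 0], 3], [0.32, [48, 53, 0], 3]])

```text
t: 11.08
ee_pos: [505.1, -96.2, 16.6]
orientation: [-2.943, -1.098, 0.0]
ft_force: [-1.5, -3.5, 1.4]
width: 59.9
grasp_force: 1.6
```

```bash
python3 look.py p4
```

```text
[601.   7.] [ 5. 70.] 1.6 fr [[-82, -134], [-75, -203], [-69, -203], [-77, -133]]
11.1333 [505.9 -95.7  16.7] [0.6 1.  0.4] [-0.21  0.63  1.97  0.    0.54  0.65]
```

servo_tool(plan=[[0.32, [4, 7, 0], 0], [0.32, [8, 14, 0], 0], [0.32, [12, 21, 0], 0], [0.32, [17, 27, 0], 0], [0.32, [23, 33, 0], 0], [0.32, [29, 38, 0], 0], [0.32, [35, 43, 0], 0], [0.32, [41, 47, 0], 0], [0.32, [46, 51, 0], 0], [0.32, [50, 55, 0], 0]])

```text
t: 11.97
ee_pos: [555.5, -41.4, 16.6]
orientation: [2.944, 1.097, 0.001]
ft_force: [-0.4, -1.6, 0.1]
width: 59.3
grasp_force: 1.3
```

```bash
python3 look.py p5
```

```text
12.0167 [556.3 -41.   16.7] [ 0.2  1.6 -0.5] [-0.1   0.66  1.88  0.    0.6   0.76]
```

View pics/p5.png

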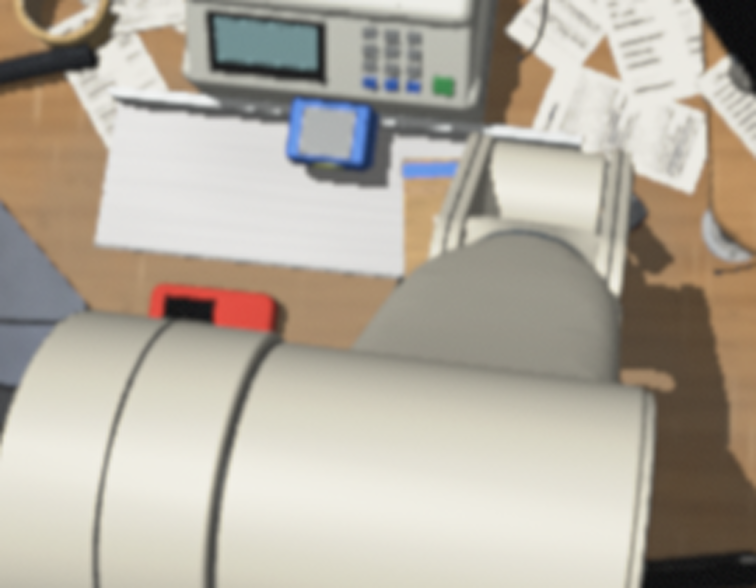

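servo_tool(plan=[[0.32, [-8, -8, 0], 0], [0.32, [-12, -12, 0], 0], [0.32, [-12, -12, 30], -7], [0, [-14, -5, 65], -14], [0, [-18, 10, 70], -21], [0, [-24, 25, 70], -28], [0, [-32, 40, 70], -35], [0, [-40, 55, 70], -42], [0, [-48, 66, 70], -45], [0, [-48, 70, 70], -45]])

```text
t: 12.85
ee_pos: [504.3, 28.5, 86.6]
orientation: [-3.139, 0.116, 0.003]
ft_force: [0.6, -0.0, -0.2]
width: 88.1
grasp_force: 0.0
```

Run:
```python
from m import *
O=np.array([690,170]); ex=np.array([.9972,-.075]); ey=np.array([.075,.9972])
g=lambda u,v,z:(lambda p:(int((p-O)@ex),int((p-O)@ey)))(ray('top',110+u/2.8,130+v/2.8,z)[:2])
print('TL before',g(402,163,18),g(455,168,18))
i=ctrl.get_image('top'); m=masks(i)['blue'].copy()
cv2.imwrite('pics/p6.png',cv2.resize(i[130:340,110:380],None,fx=2.8,fy=2.8,interpolation=cv2.INTER_CUBIC))
m[:,:245]=False;m[:180]=False; ys,xs=np.nonzero(m[:320,:400])
for x in range(xs.min(),xs.max()+1,8):
    y=ys[xs==x]; print(x,y.min(),y.max(),end=' | ') if len(y) else 0
o=ctrl.get_obs(); print(o['t'],o['ee_pos'].round(1),o['orientation'],o['qpos'].round(2))
```

```text
TL before (-34, -67) (-34, -118)
255 189 191 | 263 189 191 | 271 189 191 | 279 188 190 | 287 188 190 | 295 188 190 | 303 188 189 | 311 188 189 | 12.9 [505.6  28.5  86.7] [-3.13949662e+00  1.10629553e-01  9.62402620e-04] [0.03 0.49 1.98 0.   0.67 1.67]
```

View pics/p6.png

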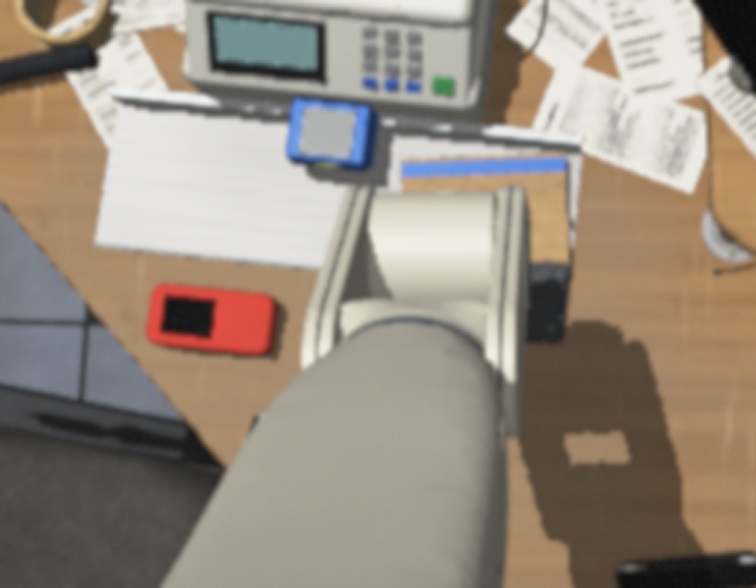

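The packet sits nearly at the fence, with its band from crop (402,163) to (568,158), turned about 6.7° to it. The gripper is behind it, parallel to the fence, so I can push it flat.

servo_tool(plan=[[0, [0, 0, -30], 0], [0, [0, 0, -58], 0], [0, [0, 0, -70], 0], [0, [5, 0, -70], 0], [0, [12, -1, -70], 0], [0, [18, -1, -70], 0], [0, [24, -2, -70], 0], [0, [29, -2, -70], 0], [0, [34, -2.5, -70], 0], [0, [38, -3, -70], 0]])

```text
t: 13.73
ee_pos: [545.0, 25.1, 16.8]
orientation: [-3.139, 0.113, 0.001]
ft_force: [-2.8, 2.4, 0.6]
width: 87.8
grasp_force: 1.5
```

servo_tool(plan=[[0, [2, 0, 0], 0], [0, [4, 0, 0], 0], [0, [5, 0, 0], 0], [0, [5, 0, 0], 0]])

```text
t: 14.07
ee_pos: [547.6, 25.1, 16.5]
orientation: [3.139, -0.113, -0.007]
ft_force: [-6.8, 0.2, 4.4]
width: 87.9
grasp_force: 3.5
```

servo_tool(plan=[[0, [2, 0, 0], 0], [0, [3, 0, 0], 0], [0, [3, 0, 0], 0]])

```text
t: 14.32
ee_pos: [547.8, 25.2, 16.2]
orientation: [3.139, -0.114, -0.016]
ft_force: [-15.0, 0.7, 10.5]
width: 88.0
grasp_force: 7.1
```

```bash
cat > band.py <<'E'
from m import *
O=np.array([690,170]); ex=np.array([.9972,-.075]); ey=np.array([.075,.9972])
i=ctrl.get_image('top'); b=masks(i)['blue'].copy(); b[:165]=False; b[205:]=False; b[:,:140]=False;b[:,330:]=False; b[:,208:249]=False
P=[]
ys,xs=np.nonzero(b)
for x in sorted(set(xs)):
    y=ys[xs==x]; p=ray('top',x,y.mean(),18)[:2]; P.append([(p-O)@ey,(p-O)@ex])
P=np.array(P)
if len(P)>8: k=np.polyfit(P[:,0],P[:,1],1); print('band y',P[:,0].min().round(),P[:,0].max().round(),'slope deg rel fence',np.degrees(np.arctan(-k[0])).round(2),'x',np.polyval(k,P[:,0].mean()).round(1))
o=ctrl.get_obs(); p=o['ee_pos'][:2]-O; print(o['t'],o['ee_pos'].round(1),o['ft_force'].round(1),'fr',((p@ex).round(1),(p@ey).round(1)),o['qpos'].round(2))
E
python3 band.py
```

```text
band y -236.0 -85.0 slope deg rel fence -0.34 x -11.0
14.3667 [547.8  25.2  16.2] [-13.8   2.   11.2] fr (np.float64(-131.0), np.float64(-155.1)) [0.02 0.66 1.89 0.   0.6  1.67]
```

servo_tool(plan=[[0, [-10, 1, 0], 0], [0, [-16, 1, 5], 0], [0.32, [-16, -5, 45], 7], [0.32, [-16, -20, 70], 14], [0.32, [-12, -35, 70], 21], [0.32, [-8, -50, 70], 28], [0.32, [-3, -65, 70], 35], [0.32, [2, -78, 70], 42], [0.32, [3, -86, 70], 45], [0.32, [3, -86, 70], 45]])

```text
t: 15.2
ee_pos: [556.7, -62.4, 87.4]
orientation: [2.942, 1.097, 0.003]
ft_force: [0.3, -1.0, 0.1]
width: 59.6
grasp_force: 0.0
```

```bash
python3 band.py; python3 -c "
from h import *;print(ctrl.get_obs()['orientation'],ctrl.get_obs()['width'])"
```

```text
band y -134.0 -85.0 slope deg rel fence 0.71 x -11.8
15.25 [556.2 -61.6  87.2] [-0.3  0.9 -0.2] fr (np.float64(-116.1), np.float64(-241.0)) [-0.13  0.54  1.86 -0.    0.73  0.73]
[2.9446351e+00 1.0925018e+00 2.2384955e-03] 59.58749827808229
```

servo_tool(plan=[[0.32, [-3, 0, -30], 0], [0.32, [-3, 0, -58], 0], [0.32, [-3, 0, -70], 0], [0.32, [0, 0, -70], 0], [0.32, [5, 0, -70], 0], [0.32, [8, 0, -70], 0], [0.32, [10, 0, -70], 0], [0.32, [11, 0, -70], 0], [0.32, [11, 0, -70], 0]])

```text
t: 16.0
ee_pos: [566.9, -60.8, 17.0]
orientation: [2.944, 1.097, 0.0]
ft_force: [-0.4, 0.0, 0.2]
width: 59.8
grasp_force: 0.0
```

servo_tool(plan=[[0.32, [1, 0, 0], 0], [0.32, [2, 0, 0], 0], [0.32, [3, 0, 0], 0], [0.32, [3, 0, 0], 0]])

```text
t: 16.33
ee_pos: [567.4, -60.8, 16.4]
orientation: [-2.942, -1.097, 0.007]
ft_force: [-6.6, -0.1, 5.2]
width: 59.9
grasp_force: 3.3
```

servo_tool(plan=[[0.32, [0.3, 4, 0], 0], [0.32, [0.6, 8, 0], 0], [0.32, [0.9, 12, 0], 0], [0.32, [1.2, 16, 0], 0], [0.32, [1.5, 20, 0], 0], [0.32, [1.8, 24, 0], 0], [0.32, [2.1, 28, 0], 0]])

```text
t: 16.92
ee_pos: [569.6, -33.4, 16.0]
orientation: [-2.943, -1.097, 0.007]
ft_force: [-5.3, -4.3, 0.1]
width: 60.1
grasp_force: 4.3
```

```bash
python3 band.py
```

```text
band y -104.0 -71.0 slope deg rel fence 0.52 x -11.0
16.9667 [569.7 -32.8  16.1] [-5.6 -2.1 -0.2] fr (np.float64(-104.8), np.float64(-211.2)) [-0.08  0.68  1.84 -0.    0.62  0.78]
```

servo_tool(plan=[[0.32, [1, 4, 0], 0], [0.32, [1.6, 8, 0], 0], [0.32, [1.9, 12, 0], 0], [0.32, [2.2, 16, 0], 0], [0.32, [2.5, 20, 0], 0], [0.32, [2.8, 24, 0], 0], [0.32, [3.1, 28, 0], 0], [0.32, [3.4, 32, 0], 0], [0.32, [3.7, 36, 0], 0], [0.32, [4, 40, 0], 0]])

```text
t: 17.8
ee_pos: [572.8, 6.1, 16.0]
orientation: [-2.943, -1.097, 0.01]
ft_force: [-8.4, -8.2, 2.6]
width: 60.0
grasp_force: 5.5
```

servo_tool(plan=[[0.32, [1.3, 4, 0], 0], [0.32, [1.6, 8, 0], 0], [0.32, [1.9, 12, 0], 0], [0.32, [2.2, 16, 0], 0], [0.32, [2.5, 20, 0], 0], [0.32, [2.8, 24, 0], 0], [0.32, [3.1, 28, 0], 0], [0.32, [3.4, 32, 0], 0], [0.32, [3.7, 36, 0], 0], [0.32, [4, 40, 0], 0]])

```text
t: 18.63
ee_pos: [575.9, 45.2, 16.0]
orientation: [-2.943, -1.097, 0.013]
ft_force: [-9.3, -11.7, 6.5]
width: 59.7
grasp_force: 7.6
```

```bash
python3 band.py
python3 - <<'E'
from h import *
i=ctrl.get_image('top'); cv2.imwrite('pics/p8.png',cv2.resize(i[140:280,130:330],None,fx=4,fy=4,interpolation=cv2.INTER_CUBIC))
E
```

```text
18.6833 [576.   45.9  16. ] [-8.9 -8.8  6. ] fr (np.float64(-104.4), np.float64(-132.3)) [ 0.06  0.68  1.82 -0.    0.64  0.92]
```

View pics/p8.png

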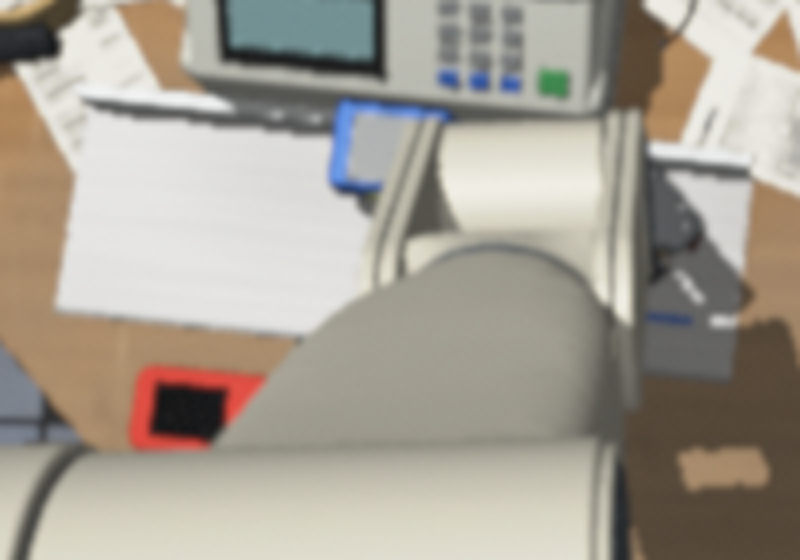

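The packet's leading edge is now under the nose, hidden beneath the arm, and the forces are steady. I keep sliding it left.

servo_tool(plan=[[0.32, [0.8, 5, 0], 0], [0.32, [1.2, 10, 0], 0], [0.32, [1.6, 15, 0], 0], [0.32, [2, 20, 0], 0], [0.32, [2.4, 25, 0], 0], [0.32, [2.8, 30, 0], 0], [0.32, [3.1, 35, 0], 0], [0.32, [3.5, 40, 0], 0], [0.32, [3.9, 45, 0], 0], [0.32, [4.3, 50, 0], 0]])

```text
t: 19.57
ee_pos: [579.8, 94.8, 16.0]
orientation: [2.944, 1.097, -0.015]
ft_force: [-9.3, -13.5, 8.7]
width: 59.6
grasp_force: 8.3
```

```bash
python3 band.py
```

```text
19.6167 [579.9  95.7  16. ] [-10.4 -10.1   7. ] fr (np.float64(-104.2), np.float64(-82.4)) [ 0.14  0.69  1.8  -0.    0.66  1.  ]
```

servo_tool(plan=[[0.32, [0.6, 5, 0], 0], [0.32, [1, 10, 0], 0], [0.32, [1.4, 15, 0], 0], [0.32, [1.8, 20, 0], 0], [0.32, [2.2, 25, 0], 0], [0.32, [2.6, 30, 0], 0], [0.32, [2.9, 35, 0], 0], [0.32, [3.3, 40, 0], 0], [0.32, [3.7, 45, 0], 0], [0.32, [4.1, 50, 0], 0]])

```text
t: 20.45
ee_pos: [583.8, 144.4, 16.0]
orientation: [2.943, 1.097, -0.016]
ft_force: [-11.2, -13.2, 9.9]
width: 59.7
grasp_force: 8.8
```

```bash
python3 band.py;  python3 - <<'E'
from h import *
i=ctrl.get_image('top'); cv2.imwrite('pics/p9.png',cv2.resize(i[140:280,130:330],None,fx=4,fy=4,interpolation=cv2.INTER_CUBIC))
E
```

```text
20.5 [583.8 145.2  16. ] [-10.7 -10.5   8.7] fr (np.float64(-104.0), np.float64(-32.7)) [ 0.22  0.71  1.77 -0.    0.68  1.08]
```

View pics/p9.png

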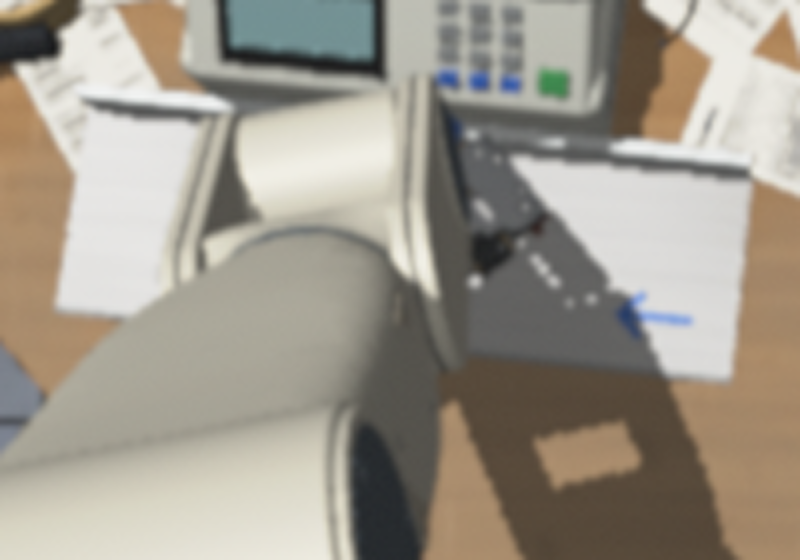

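The arm still covers the packet. The plate to the right of the nose is clear, so the packet is moving along.

servo_tool(plan=[[0.32, [0.5, 5, 0], 0], [0.32, [0.9, 10, 0], 0], [0.32, [1.3, 15, 0], 0], [0.32, [1.7, 20, 0], 0], [0.32, [2, 25, 0], 0], [0.32, [2.4, 30, 0], 0], [0.32, [2.8, 35, 0], 0], [0.32, [3.2, 40, 0], 0], [0.32, [3.5, 45, 0], 0], [0.32, [3.9, 50, 0], 0]])

```text
t: 21.38
ee_pos: [587.7, 194.1, 15.9]
orientation: [2.943, 1.096, -0.017]
ft_force: [-10.7, -13.9, 10.3]
width: 59.5
grasp_force: 9.3
```

```bash
python3 band.py
```

```text
21.4333 [587.7 195.   16. ] [-10.2 -12.1   9.8] fr (np.float64(-103.9), np.float64(17.2)) [ 0.3   0.72  1.73 -0.    0.7   1.16]
```

servo_tool(plan=[[0.32, [0.5, 5, 0], 0], [0.32, [0.9, 10, 0], 0], [0.32, [1.3, 15, 0], 0], [0.32, [1.6, 20, 0], 0], [0.32, [2, 25, 0], 0], [0.32, [2.4, 30, 0], 0], [0.32, [2.7, 34, 0], 0], [0.32, [3, 39, 0], 0], [0.32, [3.4, 44, 0], 0], [0.32, [3.8, 49, 0], 0]])

```text
t: 22.27
ee_pos: [591.5, 242.9, 15.9]
orientation: [2.942, 1.096, -0.018]
ft_force: [-11.9, -12.8, 12.0]
width: 60.1
grasp_force: 9.5
```

```bash
python3 band.py
```

```text
22.3167 [591.6 243.8  15.9] [-10.5 -10.3  10. ] fr (np.float64(-103.7), np.float64(66.2)) [ 0.37  0.74  1.68 -0.    0.73  1.23]
```

servo_tool(plan=[[0.32, [-2, -2, 0], 0], [0.32, [-4, -4, 0], 0], [0.32, [-7, -8, 0], 0], [0.32, [-9, -12, 0], 0], [0.32, [-9, -12, 20], 0], [0.32, [-9, -12, 60], 0], [0.32, [-20, -30, 95], 0], [0.32, [-45, -60, 110], 0], [0.32, [-70, -90, 120], 0], [0.32, [-95, -120, 120], 0]])

```text
t: 23.15
ee_pos: [501.7, 125.4, 139.3]
orientation: [2.943, 1.097, 0.009]
ft_force: [1.0, -0.1, -1.0]
width: 59.7
grasp_force: 0.0
```

servo_tool(plan=[[0.32, [-15, -35, 0], 0], [0.32, [-30, -70, 0], 0], [0.32, [-45, -105, 0], 0], [0.32, [-60, -140, 0], 0], [0.32, [-60, -140, 0], 0]])

```text
t: 23.57
ee_pos: [437.9, -18.2, 136.7]
orientation: [2.946, 1.09, -0.003]
ft_force: [0.5, -0.3, -0.4]
width: 59.7
grasp_force: 0.0
```

```bash
python3 band.py;  python3 - <<'E'
from h import *
i=ctrl.get_image('top'); cv2.imwrite('pics/p10.png',cv2.resize(i[140:290,120:320],None,fx=4,fy=4,interpolation=cv2.INTER_CUBIC))
cv2.imwrite('pics/s10.png',ctrl.get_image('side'))
E
```

```text
band y 64.0 205.0 slope deg rel fence -0.14 x -10.2
23.6167 [439.7 -16.5 136.9] [-0.2  0.5  0.2] fr (np.float64(-235.6), np.float64(-204.7)) [-0.06  0.32  2.1  -0.    0.72  0.8 ]
```

View pics/p10.png

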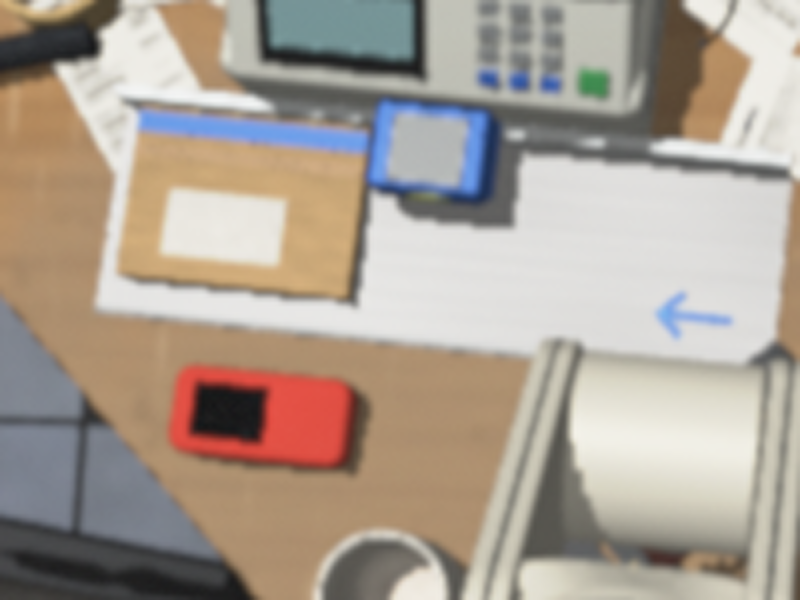

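The packet is square to the fence and left of the nose. Its band runs (140,120)–(368,140), with the rear edge at (368,150)–(355,300). The case, at (262,415), and the mug haven't moved. I check the clearance in numbers.

Run:
```python
from m import *
O=np.array([690,170]); ex=np.array([.9972,-.075]); ey=np.array([.075,.9972])
g=lambda u,v,z:(lambda p:(int((p-O)@ex),int((p-O)@ey)))(ray('top',120+u/4,140+v/4,z)[:2])
print('BR,TR,BL,TL',g(355,300,18),g(367,145,18),g(119,273,18),g(141,110,18),'plate front L',g(96,308,0),'nose outer edge',g(372,195,62),g(488,202,62))
```

```text
BR,TR,BL,TL (-120, 44) (-12, 50) (-118, 206) (-4, 207) plate front L (-141, 224) nose outer edge (-56, 31) (-53, -44)
```

```bash
python3 -c "
from workcell import ctrl; print(ctrl.close_job())"
```

```text
the job is handed in; nothing more can be done
None
```

The job is handed in: the packet was slid under the nose and lies square against the fence about 10 mm past it on the left, and the red case is flat on the desk in front of the plate. I inferred that the roller is down from the packet's position, and the arm hid the packet for much of the slide, so there I relied on steady forces.

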